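Hook, swing down and latch the inspection cover of a gear unit

TASK

Put the loose inspection cover back on the gear unit and close it: with the cover tilted, hook its lip under the ledge at the far end of the opening and feel it home against the stop, swing the near end down, then press it until the spring catch snaps over the cover's edge and it lies flat in its frame. Push gently: the frame is only lightly clamped and must not be shoved off its setting. Leave the oil can and the screw tin standing where they are.

Things in the scene. Friction and masses are not known exactly. Their poses are not given: they have to be found in the camera images.
- gearbox: Gear unit bolted to the bench: grey cast housing 212 x 126 mm on a foot 230 x 150 mm, shaft stub on its +y side. Origin: centre of its underside; x points from the catch end to the ledge end (away from the robot, within 20 degrees), z up. A steel frame for the cover is clamped on top through slots: along x it is set anywhere within 18 mm of the middle; NO pose here gives that, so find it by feel.
- seat_mid (a point): Middle of the cover's seat if the frame were clamped centrally; fixed to the housing 88 mm above its origin, same axes. Frame, in mm from its own middle (x, height over the seat): two seat rails, x -66 to 40, inner edges at y +-34, open hole between; rim 6.5 high round the cover, inner faces at y +-45 and x -60. Closed, the cover's plate lies on the seat, its origin in the middle.
- ledge_mid (a point): Nominal middle of the ledge's front lower edge; fixed to the housing (not to the frame), same axes. In the frame: ledge from x 62.5 to 87, full width, underside 2 mm and top 6.8 mm over the seat; below it an open pocket, and the stop wall at x 70 that the lip's tip must meet. Nothing else within 16 mm below the seat.
- catch_mid (a point): Nominal inner face of the catch block, on the near rim; fixed to the housing, same axes. In the frame: block x -84.5 to -60, 36 mm wide, with a roof 19 to 23 mm over the seat that reaches to x -58.2. With the lip at the stop the cover's near edge swings down past the roof and, flat, clears block and rim by 2 mm; if the lip is 2.5 mm or more short of the stop the edge rests on the roof.
- cover_grip (a point): Centre of the grip rib on the loose aluminium cover (0.3 kg). Axes: x towards the lip, z out of the plate. Rib 12 mm thick (x), 54 long (y), 6 to 34 mm above the plate's underside, this point at 20; pinch it from above, fingers closing along x. Plate 116 (x) x 84 (y) x 6 mm, centred under the rib; at the start it lies 5 mm off the bench on its lip and under-ribs, lip away from the robot.
- cover_lip (a point): Upper edge of the lip's tip, middle: 70 mm from cover_grip along the cover's x and 20 mm below it; same axes. The lip is 56 mm wide, 5 mm thick, its top level with the plate's underside, and stands out 12 mm beyond the plate. It goes under the ledge with the cover tilted lip-down by 15 to 22 degrees. Closed: under the ledge, 88 mm above the gear unit's origin.
- cover_near (a point): Point on the plate's upper face towards its free end, 40 mm from the rib on the side away from the lip; same axes. Room for shut fingers between it and the rib: the place to press the cover down. Closed: 94 mm above the gear unit's origin.
- slip (a joint): How far the frame has been shoved from its setting, in m along the gear unit's x: 0 at the start. The clamping holds up to 10 N along x; a harder steady push shoves the frame along, and over 2 mm its setting is lost.
- catch (a joint): Spring catch in the block: bolt with a nose 23 mm wide that stands 6.5 mm out over the opening, 8 to 18.5 mm over the seat, bevelled above 9.5. In m: 0 = sprung out (start), up to 0.010 pushed back; spring 4.5 N at 0, 8 N at 7 mm. The cover's near edge, pressed down, pushes it back (8 to 15 N at cover_near); with the cover on its seat it springs out over the edge, to 0.
- oil_can_mid (a point): Red oil can with a long spout, 68 mm across and 165 mm tall, standing on the bench; point on its axis, 80 mm up. To be left alone.
- screw_tin_mid (a point): Open tin of screws, 76 mm across and 50 mm tall, standing on the bench; point on its axis, 25 mm up. To be left alone.
There are look-alikes about, which are no part of the job. Leave any turquoise look-alike of the part that bears oil_can_mid alone.

How it is judged (in metres and radians):
On the way:
1. the cover, held or resting at a tilt (6 to 35 degrees), has its lip dipped into the far end of the opening, where the ledge can be (angle between cover_grip's own z axis and vertical between 0.1 and 0.6 rad and x of cover_lip in the frame of gearbox between 0.049 and 0.091 m and z of cover_lip in the frame of gearbox between 0.06 and 0.089 m), for 0.2 s.
At the end, for the whole second after the job is handed in: the cover lies at rest flat on its seat in the frame (within 1.7 degrees, at most 1.5 mm high), lip under the ledge, near edge under the catch, the catch sprung out again (within 1.5 mm); the frame within 2 mm of its setting; oil can and screw tin upright within 30 mm of where they were (angle between cover_grip's own z axis and vertical below 0.03 rad and z of cover_grip in the frame of gearbox between 0.106 and 0.1095 m and z of cover_near in the frame of gearbox below 0.0958 m and x of cover_grip in the frame of gearbox between -0.023 and 0.021 m and y of cover_grip in the frame of gearbox between -0.006 and 0.006 m and value of joint catch below 0.0015 m and value of joint slip between -0.002 and 0.002 m and linear speed of cover below 0.02 m/s and angle between each of oil_can_mid, screw_tin_mid's own z axis and vertical below 0.1 rad and distance of each of oil_can_mid, screw_tin_mid from where it was at the start of the episode below 0.03 m); the robot touches nothing.
It fails at once if the tilted cover is forced against the gear unit (over 45 N, before its near end is down at the catch) (angle between cover_grip's own z axis and vertical above 0.155 rad and contact force between cover and gearbox above 45 N).
It fails at once if the frame is shoved more than 2 mm off its setting (value of joint slip above 0.002 m or value of joint slip below -0.002 m).
It fails at once if the robot shoves the gear unit (over 40 N) (contact force between the arm and gearbox above 40 N).
It fails at once if oil can or screw tin knocked over or shifted (angle between any of oil_can_mid, screw_tin_mid's own z axis and vertical above 0.3 rad or distance of any of oil_can_mid, screw_tin_mid from where it was at the start of the episode above 0.05 m).
It also fails if it takes over 64 s, if anything falls off the work surface, if the arm or the gripper's body presses on something with over 40 N, if the wrist force passes 120 N, or if a joint passes its speed limit or range.

ROBOT

A 6-joint arm with a two-finger parallel gripper is mounted at the origin on a cart in front of the work surface, level with it; the furniture and walls round the work are solid. World frame = base frame: x ahead of the robot, y to its left, z up, the work surface at z = 0. Lengths are in mm, angles in degrees, forces in N, time in s.
With the tool pointing down it reaches from about 300 to 850 mm from the base axis. Payload 4.2 kg.
Tool frame: the origin (TCP) lies at the very end of the fingers, on their centre line; the grasp point (between the pads) lies 19 mm behind it (env.grasp_offset is the distance from the TCP to the grasp point, in mm); z points along the fingers, y is the line along which they close (so a half turn about z gives the same grasp; the last joint's range is limited). The gripper opens to 91 mm and grips with 3 to 60 N. Pads are 32 mm wide; open, the fingers measure 118 mm over their backs; the gripper's body (76 mm by 178 mm) begins 60 mm behind the grasp point.
Start: joints at [-73.854, 18.312, 89.639, -0, 72.044, -1.146], TCP at [170.916, -549.027, 213.976] pointing down, gripper open.
Joint ranges: [-177.97, 177.97], [-48.28, 115.42], [12.27, 149.76], [-77.06, 257.06], [2.81, 150.46], [-146.56, 146.56]. Speed limits (degrees/s): [147.25, 147.25, 180, 180, 180, 180].

INTERFACE

Orientations are given as [roll, pitch, yaw] about the fixed x, y, z axes, in that order (R = Rz(yaw) Ry(pitch) Rx(roll)).
In Python, from workcell import env gives the robot as it stands. The module is installed in compiled form; this text tells all that it offers.
- The arm moves only by the tool send_rows, never from a script. Its argument "motion" is a list of rows, each an object of numbers: "tx", "ty", "tz": the shift along the tool's x, y, z in units of 500 mm (1.0 is 500 mm); "rx", "ry", "rz": the turn, a rotation vector about the tool's x, y, z in units of 30 degrees (1.0 is 30 degrees); "gripper": the closure, from -1 (fully open) to 1 (shut). In form: [{"tx": .., "ty": .., "tz": .., "rx": .., "ry": .., "rz": .., "gripper": ..}, ...]. A call has 1 to 12 rows; each row shifts and turns the commanded pose from where the row before left it, along the tool's axes as they then stand; what a row does not reach is not made up. A row lasts 1/8 s, in which the tool goes at most 62.5 mm and 10.7 degrees, less where a joint would pass 70% of its speed; a pose out of reach is approached as far as the arm can. A call with a number of a shift or a turn outside -1 to 1 is refused whole. A call with a gripper value outside its range is refused whole. The fingers move at their own pace and stop on an object; "grip_force" is the grip in N (left out, the last holds). Time passes only in rows, so rows that do not move let the fingers close. It gives the time, the measured TCP pose, the force, the opening and the grip force at its end, in the units of the state.
- env.state(): the state, without advancing time (a new reading comes with each control period).
- env.grab_frame(name): name is "side" or "top"; returns a dict with "frame" (384x512x3 uint8, red, green, blue), "vertical_fov" (degrees; the focal length in pixels is half the picture's height over the tangent of half this angle, whatever the lens; pixels are square), "cx", "cy" (the principal point, pixels), "rvec" (rotation vector, rad) and "tvec" (3), from world to camera coordinates, as OpenCV has them. Camera axes: x right, y down, z forward; pixel columns grow to the right and rows downward; lengths in mm; the calibration is good to about 2 mm. A picture is of the moment at which its call begins. There is no depth.
- env.job_done(): hands the job in; it is judged then, once.
The state is a dict: "time_s": time; "qpos": joint angles; "qvel": joint speeds; "effort": joint torques, N m; "ee_pos": TCP position; "ee_rot": TCP orientation; "force": force on the tool from outside, world axes, zero at the start; "torque": the same for the moment, N m; "gripper_width": finger opening in mm; "gripper_force": force on a finger pad.
Only numpy, scipy, OpenCV 4.12 (cv2) and the standard library are available. Lean on these libraries where they do the work, as an engineer would, in place of code of your own. Each camera call takes 0.05 s, during which the arm holds its last target. There are 200 camera calls.

## Working session

There is one attempt and no reset: what is moved stays moved. The work goes in short steps, Python scripts to look and compute and a tool call to move; the robot and the scene stay as the last step left them, time stands still between calls to the robot, and variables do not carry over. Pictures are saved under pics/ and viewed, at most 10 in all, crops included, and the job is handed in when it is done.

Besides the shell and the picture viewer there is one more tool, called after "Call:" by a JSON object that holds its "method" and its "body". send_rows: Moves the arm, as the interface text tells. Shifts and turns lie within -1 to 1; 1 stands for 500 mm of shift or 30 degrees of turn. Its arguments: {"type":"object","properties":{"motion":{"type":"array"},"grip_force":{"type":"number"}},"required":["motion"]}

```bash
mkdir -p pics
python3 - <<'E'
from workcell import env
import cv2,numpy as np,pickle
d={}
for n in("side","top"):
    f=env.grab_frame(n);d[n]=f
    cv2.imwrite(f"pics/{n}0.png",f["frame"][:,:,::-1])
    R=cv2.Rodrigues(np.array(f["rvec"]))[0];print(n,f["vertical_fov"],f["cx"],f["cy"],(-R.T@np.array(f["tvec"])).round(),R.round(2).tolist(),[k for k in f])
pickle.dump(d,open("f0.pkl","wb"))
s=env.state();print(s)
E
```

```text
side 52.316015808332615 258.5790921201008 195.56774202604305 [151. 651. 714.] [[-0.85, -0.53, -0.01], [-0.31, 0.52, -0.79], [0.43, -0.67, -0.61]] ['frame', 'vertical_fov', 'cx', 'cy', 'rvec', 'tvec']
top 57.370598114873424 253.73516574168715 189.57843516232722 [485. -20. 946.] [[0.01, -1.0, 0.01], [-0.99, -0.01, -0.11], [0.11, -0.01, -0.99]] ['frame', 'vertical_fov', 'cx', 'cy', 'rvec', 'tvec']
{'time_s': 0.1, 'qpos': array([-7.38551234e+01,  1.83484789e+01,  8.96996118e+01, -2.15241964e-03,
        7.20435477e+01, -1.14674472e+00]), 'qvel': array([ 0.03639681, -0.03222901, -0.13103813,  0.11542365,  0.11076011,
        0.03795119]), 'effort': array([ 6.88837408e-04, -4.13332844e+01, -2.32509041e+01,  7.29544088e-02,
        4.21546062e-02, -6.50552329e-05]), 'ee_pos': array([ 170.76617056, -548.58498161,  213.19800441]), 'ee_rot': array([-1.79908339e+02,  2.12132858e-04,  1.72922867e+01]), 'force': array([-0.7455798 ,  0.59924139, -0.57357032]), 'torque': array([-0.00358421, -0.04661934,  0.04855054]), 'gripper_force': 0.0, 'gripper_width': 91.31304924245755}
```

View pics/top0.png

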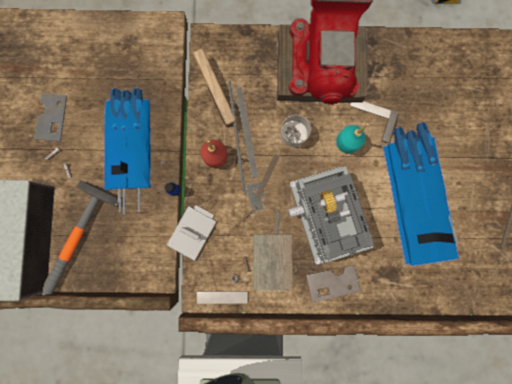

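View pics/side0.png

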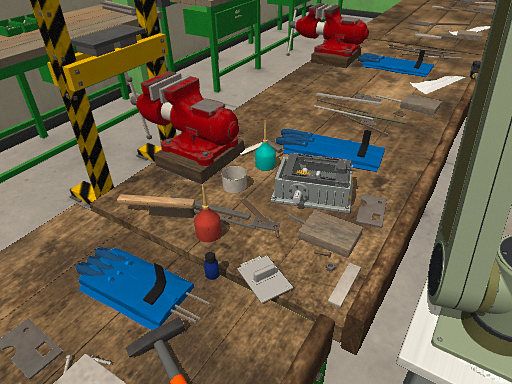

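The top view shows the cover at about (192,232), the gear unit at (332,213) with its shaft stub at (293,211), the red can at (214,152) and the tin at (296,130). The side view shows the cover at (265,278) and the unit at (313,180). I'll enlarge both for corner picking.

Run:
```python
import cv2,pickle,numpy as np
d=pickle.load(open("f0.pkl","rb"))
t=d["top"]["frame"][:,:,::-1];s=d["side"]["frame"][:,:,::-1]
r=lambda i,a,b,w,h,k:cv2.resize(i[b:b+h,a:a+w],None,fx=k,fy=k,interpolation=cv2.INTER_CUBIC)
# top: x 160..380, y 160..270
A=r(t,280,155,100,120,5); B=r(t,160,200,60,65,5)
can=np.zeros((600,800,3),np.uint8);can[:600,:500]=A;can[:325,500:800]=B;cv2.imwrite("pics/t1.png",can)
A=r(s,265,145,100,70,5); B=r(s,230,250,66,54,5)
can=np.zeros((600,800,3),np.uint8);can[:350,:500]=A;can[330:600,470:800]=B;cv2.imwrite("pics/s1.png",can)
```

```text
(no output)
```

View pics/t1.png

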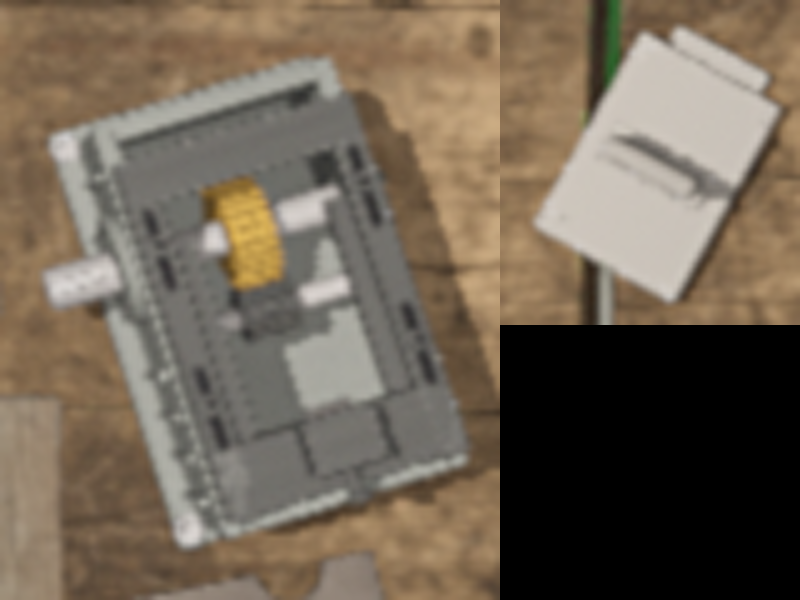

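View pics/s1.png

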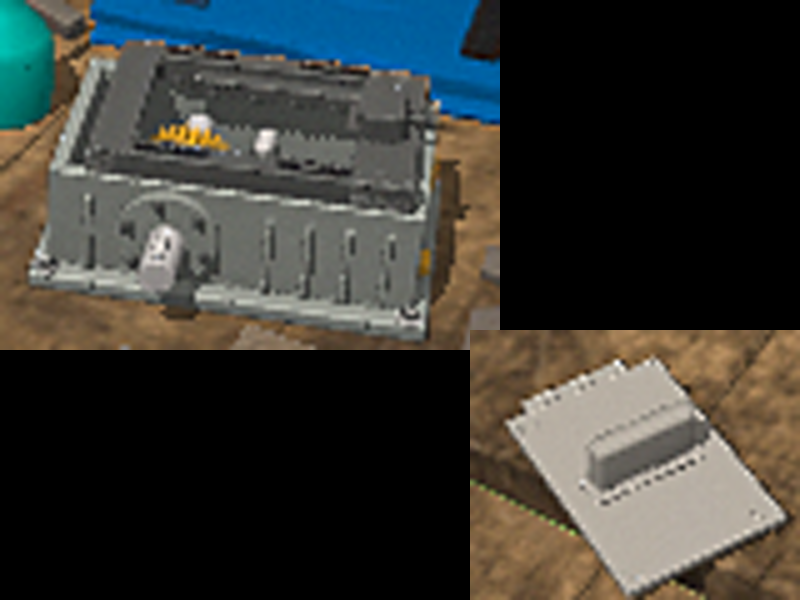

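The top crop shows the dark frame with its ledge front edge at about (140,203)-(345,150) and the catch roof at (300,430),(380,405),(318,478),(393,455). Cover corners are (643,33),(780,108),(673,302),(535,224). The side crop shows the same cover corners and the foot corners (32,283) and (425,338).

```bash
cat > h.py <<'E'
import numpy as np,cv2,pickle
def ray(f,p):
    F=192/np.tan(np.radians(f["vertical_fov"]/2));R=cv2.Rodrigues(np.array(f["rvec"]))[0]
    return -R.T@np.array(f["tvec"]).ravel(),R.T@np.array([(p[0]-f["cx"])/F,(p[1]-f["cy"])/F,1])
def at(f,p,z):
    c,v=ray(f,p);return c+v*(z-c[2])/v[2]
def two(f,p,g,q):
    (a,u),(b,v)=ray(f,p),ray(g,q);k=np.linalg.lstsq(np.c_[u,-v],b-a,rcond=None)[0]
    A,B=a+k[0]*u,b+k[1]*v;return (A+B)/2,np.linalg.norm(A-B)
E
python3 - <<'E'
from h import *
d=pickle.load(open("f0.pkl","rb"));T,S=d["top"],d["side"]
c=lambda p,o,off:((np.array(p)-o+.5)/5-.5+off)
tA=lambda p:c(p,(0,0),(280,155));tB=lambda p:c(p,(500,0),(160,200))
sA=lambda p:c(p,(0,0),(265,145));sB=lambda p:c(p,(470,330),(230,250))
np.set_printoptions(precision=1,suppress=True)
ct=[(643,33),(780,108),(673,302),(535,224)];cs=[(508,424),(655,357),(787,520),(632,595)]
P=[]
for a,b in zip(ct,cs):
    p=at(T,tB(a),11);q=at(S,sB(b),11);P.append((p+q)/2);print("cover",p,q,*two(T,tB(a),S,sB(b)))
P=np.array(P);x=P[0]+P[1]-P[2]-P[3];print("ctr",P.mean(0),"yaw",np.degrees(np.arctan2(x[1],x[0])),np.linalg.norm(x)/2,np.linalg.norm(P[0]-P[1]))
# rib top ends
for a in[(605,148),(690,190)]:print("rib",at(T,tB(a),39))
print("foot FL",*two(T,tA((52,140)),S,sA((32,283))),"foot NL",*two(T,tA((183,547)),S,sA((425,338))))
for n,p,z in[("ledge far",(118,152),94.8),("ledge far",(342,95),94.8),("ledge fr",(140,203),94.8),("ledge fr",(345,150),94.8),("roof in",(300,430),111),("roof in",(380,405),111),("roof out",(318,478),111),("roof out",(393,455),111),("stub",(45,285),45)]:print(n,at(T,tA(p),z))
for n,f,z in[("red",0,0),("tin",0,50)]:pass
print("can",at(T,(214,152),80),"tin",at(T,(296,130),50),"tealcan",at(T,(351,139),80))
E
```

```text
cover [538.7 144.6  11. ] [538.4 145.2  11. ] [538.8 144.7  10.4] 0.03492535909580185
cover [499.9  70.8  11. ] [501.4  71.1  11. ] [500.5  71.1  11.4] 1.4597263798733238
cover [398.  124.3  11. ] [398.1 126.5  11. ] [398.3 124.8   9.1] 1.06005223100411
cover [437.5 198.   11. ] [436.2 198.2  11. ] [437.  197.9  10.2] 1.0804572235992747
ctr [468.5 134.8  11. ] yaw -27.77844876642174 115.47765857966411 83.07013146795411
rib [477.9 157.2  39. ]
rib [457.1 113.1  39. ]
foot FL [ 606.7 -127.4    3.2] 0.33131692327450196 foot NL [ 390.8 -196.8    5.3] 0.20271803670753297
ledge far [ 589.6 -149.3   94.8]
ledge far [ 619.4 -259.7   94.8]
ledge fr [ 564.7 -160.    94.8]
ledge fr [ 592.1 -260.7   94.8]
roof in [ 456.4 -232.6  111. ]
roof in [ 468.6 -270.8  111. ]
roof out [ 434.1 -240.9  111. ]
roof out [ 445.3 -276.5  111. ]
stub [ 526.3 -119.1   45. ]
can [671.6  72.4  80. ] tin [ 740.  -137.5   50. ] tealcan [ 710.3 -272.9   80. ]
```

Call:
{"method": "send_rows", "body": {"motion": [{"tx":0.061,"ty":-0.0705,"tz":0.0104},{"tx":0.061,"ty":-0.0705,"tz":0.0104},{"tx":0.061,"ty":-0.0705,"tz":0.0104},{"tx":0.061,"ty":-0.0705,"tz":0.0104},{"tx":0.061,"ty":-0.0705,"tz":0.0104},{"tx":0.061,"ty":-0.0705,"tz":0.0104},{"tx":0.061,"ty":-0.0705,"tz":0.0104},{"tx":0.061,"ty":-0.0705,"tz":0.0104},{"tx":0.061,"ty":-0.0705,"tz":0.0104},{"tx":0.061,"ty":-0.0705,"tz":0.0104},{"tx":0.061,"ty":-0.0705,"tz":0.0104},{"tx":0.061,"ty":-0.0705,"tz":0.0104}]}}

```text
invalid input at $.motion[0]: expected keys tx, ty, tz, rx, ry, rz, gripper
```

Call:
{"method": "send_rows", "body": {"motion": [{"tx":0.061,"ty":-0.0705,"tz":0.0104},{"tx":0.061,"ty":-0.0705,"tz":0.0104},{"tx":0.061,"ty":-0.0705,"tz":0.0104},{"tx":0.061,"ty":-0.0705,"tz":0.0104},{"rz":-0.25},{"rz":-0.25},{"rz":-0.25},{"rz":-0.25},{"rz":-0.25},{"rz":-0.25},{}]}}

```text
invalid input at $.motion[0]: expected keys tx, ty, tz, rx, ry, rz, gripper
```

Call:
{"method": "send_rows", "body": {"motion": [{"tx":0.061,"ty":-0.0705,"tz":0.0104,"rx":0,"ry":0,"rz":0,"gripper":-1},{"tx":0.061,"ty":-0.0705,"tz":0.0104,"rx":0,"ry":0,"rz":0,"gripper":-1},{"tx":0.061,"ty":-0.0705,"tz":0.0104,"rx":0,"ry":0,"rz":0,"gripper":-1},{"tx":0.061,"ty":-0.0705,"tz":0.0104,"rx":0,"ry":0,"rz":0,"gripper":-1},{"tx":0.061,"ty":-0.0705,"tz":0.0104,"rx":0,"ry":0,"rz":0,"gripper":-1},{"tx":0.061,"ty":-0.0705,"tz":0.0104,"rx":0,"ry":0,"rz":0,"gripper":-1},{"tx":0.061,"ty":-0.0705,"tz":0.0104,"rx":0,"ry":0,"rz":0,"gripper":-1},{"tx":0.061,"ty":-0.0705,"tz":0.0104,"rx":0,"ry":0,"rz":0,"gripper":-1},{"tx":0.061,"ty":-0.0705,"tz":0.0104,"rx":0,"ry":0,"rz":0,"gripper":-1},{"tx":0.061,"ty":-0.0705,"tz":0.0104,"rx":0,"ry":0,"rz":0,"gripper":-1},{"tx":0.061,"ty":-0.0705,"tz":0.0104,"rx":0,"ry":0,"rz":0,"gripper":-1},{"tx":0.061,"ty":-0.0705,"tz":0.0104,"rx":0,"ry":0,"rz":0,"gripper":-1}]}}

```text
time_s: 1.6
ee_pos: [394.9, -34.9, 151.3]
ee_rot: [180.0, 0.0, 17.3]
force: [-0.2, -0.9, -0.1]
gripper_width: 91.3
gripper_force: 0.0
```

Call:
{"method": "send_rows", "body": {"motion": [{"tx":0.061,"ty":-0.0705,"tz":0.0104,"rx":0,"ry":0,"rz":0,"gripper":-1},{"tx":0.061,"ty":-0.0705,"tz":0.0104,"rx":0,"ry":0,"rz":0,"gripper":-1},{"tx":0.061,"ty":-0.0705,"tz":0.0104,"rx":0,"ry":0,"rz":0,"gripper":-1},{"tx":0.061,"ty":-0.0705,"tz":0.0104,"rx":0,"ry":0,"rz":0,"gripper":-1},{"tx":0,"ty":0,"tz":0,"rx":0,"ry":0,"rz":-0.25,"gripper":-1},{"tx":0,"ty":0,"tz":0,"rx":0,"ry":0,"rz":-0.25,"gripper":-1},{"tx":0,"ty":0,"tz":0,"rx":0,"ry":0,"rz":-0.25,"gripper":-1},{"tx":0,"ty":0,"tz":0,"rx":0,"ry":0,"rz":-0.25,"gripper":-1},{"tx":0,"ty":0,"tz":0,"rx":0,"ry":0,"rz":-0.25,"gripper":-1},{"tx":0,"ty":0,"tz":0,"rx":0,"ry":0,"rz":-0.25,"gripper":-1},{"tx":0,"ty":0,"tz":0,"rx":0,"ry":0,"rz":0,"gripper":-1},{"tx":0,"ty":0,"tz":0,"rx":0,"ry":0,"rz":0,"gripper":-1}]}}

```text
time_s: 3.1
ee_pos: [469.1, 134.5, 130.6]
ee_rot: [-180.0, 0.0, 62.2]
force: [0.2, -0.6, -0.1]
gripper_width: 91.1
gripper_force: 0.0
```

Call:
{"method": "send_rows", "body": {"motion": [{"tx":0,"ty":0,"tz":0.058,"rx":0,"ry":0,"rz":0,"gripper":-1},{"tx":0,"ty":0,"tz":0.058,"rx":0,"ry":0,"rz":0,"gripper":-1},{"tx":0,"ty":0,"tz":0.058,"rx":0,"ry":0,"rz":0,"gripper":-1},{"tx":0,"ty":0,"tz":0.058,"rx":0,"ry":0,"rz":0,"gripper":-1},{"tx":0,"ty":0,"tz":0,"rx":0,"ry":0,"rz":0,"gripper":-1},{"tx":0,"ty":0,"tz":0,"rx":0,"ry":0,"rz":0,"gripper":1},{"tx":0,"ty":0,"tz":0,"rx":0,"ry":0,"rz":0,"gripper":1},{"tx":0,"ty":0,"tz":0,"rx":0,"ry":0,"rz":0,"gripper":1},{"tx":0,"ty":0,"tz":0,"rx":0,"ry":0,"rz":0,"gripper":1},{"tx":0,"ty":0,"tz":0,"rx":0,"ry":0,"rz":0,"gripper":1},{"tx":0,"ty":0,"tz":0,"rx":0,"ry":0,"rz":0,"gripper":1}], "grip_force": 45}}

```text
time_s: 4.47
ee_pos: [469.2, 134.5, 14.8]
ee_rot: [180.0, 0.0, 62.3]
force: [0.2, 0.7, -0.3]
gripper_width: 34.0
gripper_force: 0.0
```

Call:
{"method": "send_rows", "body": {"motion": [{"tx":0,"ty":0,"tz":0,"rx":0,"ry":0,"rz":0,"gripper":1},{"tx":0,"ty":0,"tz":0,"rx":0,"ry":0,"rz":0,"gripper":1},{"tx":0,"ty":0,"tz":0,"rx":0,"ry":0,"rz":0,"gripper":1},{"tx":0,"ty":0,"tz":0,"rx":0,"ry":0,"rz":0,"gripper":1},{"tx":0,"ty":0,"tz":0,"rx":0,"ry":0,"rz":0,"gripper":1},{"tx":0,"ty":0,"tz":-0.05,"rx":0,"ry":0,"rz":0,"gripper":1},{"tx":0,"ty":0,"tz":-0.08,"rx":0,"ry":0,"rz":0,"gripper":1},{"tx":0,"ty":0,"tz":-0.08,"rx":0,"ry":0,"rz":0,"gripper":1},{"tx":0,"ty":0,"tz":-0.08,"rx":0,"ry":0,"rz":0,"gripper":1},{"tx":0,"ty":0,"tz":-0.08,"rx":0,"ry":0,"rz":0,"gripper":1},{"tx":0,"ty":0,"tz":0,"rx":0,"ry":0,"rz":0,"gripper":1}]}}

```text
time_s: 5.85
ee_pos: [470.7, 135.0, 202.0]
ee_rot: [179.7, -0.2, 62.3]
force: [0.2, -0.1, -3.3]
gripper_width: 11.8
gripper_force: 45.0
```

Run:
```python
from h import *
d=pickle.load(open("f0.pkl","rb"));T=d["top"]
F=192/np.tan(np.radians(T["vertical_fov"]/2));K=np.array([[F,0,T["cx"]],[0,F,T["cy"]],[0,0,1]])
a=np.radians(17.8);X=np.array([np.cos(a),np.sin(a),0]);Y=np.array([-np.sin(a),np.cos(a),0]);C=np.array([521.7,-233.5,94.5])
s=3.2
u,v=np.meshgrid(np.arange(800),np.arange(500))
gx=(u-400)/s;gy=(250-v)/s
P=C+gx[...,None]*X+gy[...,None]*Y
q=cv2.projectPoints(P.reshape(-1,3),np.array(T["rvec"]).ravel(),np.array(T["tvec"]).ravel(),K,None)[0].reshape(500,800,2).astype(np.float32)
im=cv2.remap(T["frame"],q[...,0],q[...,1],cv2.INTER_CUBIC)[:,:,::-1].copy()
for k in range(-120,121,20):cv2.putText(im,str(k),(int(400+k*s)-12,10),0,.35,(0,0,255));cv2.line(im,(int(400+k*s),14),(int(400+k*s),20),(0,0,255))
for k in range(-70,71,10):cv2.putText(im,str(k),(0,int(250-k*s)+4),0,.35,(0,0,255));cv2.line(im,(24,int(250-k*s)),(30,int(250-k*s)),(0,0,255))
cv2.imwrite("pics/rect.png",im)
```

```text
(no output)
```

View pics/rect.png

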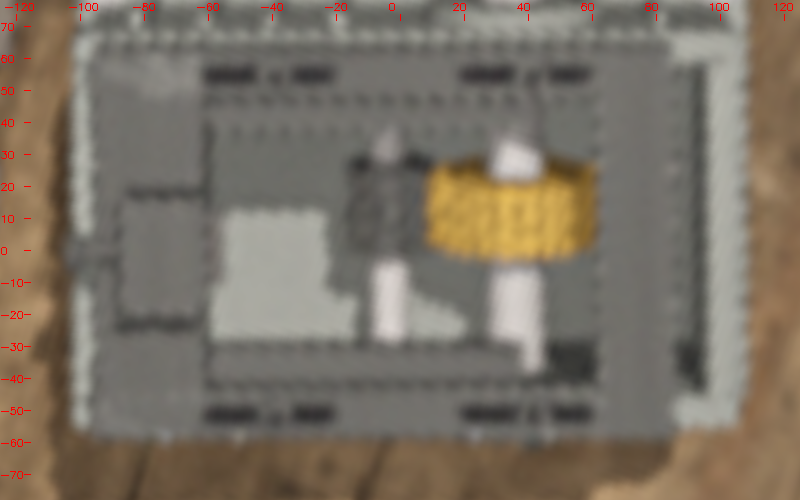

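The rectified view, in mm, shows the ledge front edge at x≈62, the near rim face at x≈-60 and the slots at y +54.5 and -51.5. So yaw is 17.8° and the frame middle is near (521, -232) in the world. I'll carry the cover there.

Call:
{"method": "send_rows", "body": {"motion": [{"tx":-0.0617,"ty":0.0417,"tz":0,"rx":0,"ry":0,"rz":0,"gripper":1},{"tx":-0.0617,"ty":0.0417,"tz":0,"rx":0,"ry":0,"rz":0,"gripper":1},{"tx":-0.0617,"ty":0.0417,"tz":0,"rx":0,"ry":0,"rz":0,"gripper":1},{"tx":-0.0617,"ty":0.0417,"tz":0,"rx":0,"ry":0,"rz":0,"gripper":1},{"tx":-0.0617,"ty":0.0417,"tz":0,"rx":0,"ry":0,"rz":0,"gripper":1},{"tx":-0.0617,"ty":0.0417,"tz":0,"rx":0,"ry":0,"rz":0,"gripper":1},{"tx":-0.0617,"ty":0.0417,"tz":0,"rx":0,"ry":0,"rz":0,"gripper":1},{"tx":-0.0617,"ty":0.0417,"tz":0,"rx":0,"ry":0,"rz":0,"gripper":1},{"tx":-0.0617,"ty":0.0417,"tz":0,"rx":0,"ry":0,"rz":0,"gripper":1},{"tx":-0.0617,"ty":0.0417,"tz":0,"rx":0,"ry":0,"rz":0,"gripper":1}]}}

```text
time_s: 7.1
ee_pos: [509.1, -236.1, 196.9]
ee_rot: [-179.7, -0.0, 62.3]
force: [0.3, -0.5, -2.0]
gripper_width: 11.9
gripper_force: 45.0
```

Call:
{"method": "send_rows", "body": {"motion": [{"tx":0,"ty":0,"tz":0,"rx":0,"ry":0,"rz":-0.2528,"gripper":1},{"tx":0,"ty":0,"tz":0,"rx":0,"ry":0,"rz":-0.2528,"gripper":1},{"tx":0,"ty":0,"tz":0,"rx":0,"ry":0,"rz":-0.2528,"gripper":1},{"tx":0,"ty":0,"tz":0,"rx":0,"ry":0,"rz":-0.2528,"gripper":1},{"tx":0,"ty":0,"tz":0,"rx":0,"ry":0,"rz":-0.2528,"gripper":1},{"tx":0,"ty":0,"tz":0,"rx":0,"ry":0,"rz":-0.2528,"gripper":1},{"tx":0,"ty":0,"tz":0,"rx":0.2,"ry":0,"rz":0,"gripper":1},{"tx":0,"ty":0,"tz":0,"rx":0.2,"ry":0,"rz":0,"gripper":1},{"tx":0,"ty":0,"tz":0,"rx":0.2,"ry":0,"rz":0,"gripper":1},{"tx":0,"ty":0,"tz":0,"rx":0,"ry":0,"rz":0,"gripper":1},{"tx":0,"ty":0,"tz":0,"rx":0,"ry":0,"rz":0,"gripper":1}]}}

```text
time_s: 8.48
ee_pos: [509.5, -235.3, 198.5]
ee_rot: [-161.9, -0.1, 107.8]
force: [-0.4, -0.7, -2.8]
gripper_width: 11.7
gripper_force: 45.0
```

Run:
```python
from workcell import env
from h import *
d={n:env.grab_frame(n) for n in("side","top")}
pickle.dump(d,open("f1.pkl","wb"))
r=lambda i,a,b,w,h,k:cv2.resize(i[b:b+h,a:a+w,::-1],None,fx=k,fy=k,interpolation=cv2.INTER_CUBIC)
can=np.zeros((480,800,3),np.uint8);can[:,:400]=r(d["top"]["frame"],280,155,100,120,4);can[:400,400:]=r(d["side"]["frame"],262,115,100,100,4)
cv2.imwrite("pics/held.png",can)
s=env.state();print(s["time_s"],s["ee_pos"],s["ee_rot"],s["force"],s["torque"])
```

```text
8.575 [ 509.49832389 -235.73812249  199.61609346] [-1.62019671e+02 -1.95708896e-02  1.07753950e+02] [-0.33533593  0.5575046  -3.42365898] [ 0.12271967 -0.418758   -0.03253457]
```

View pics/held.png

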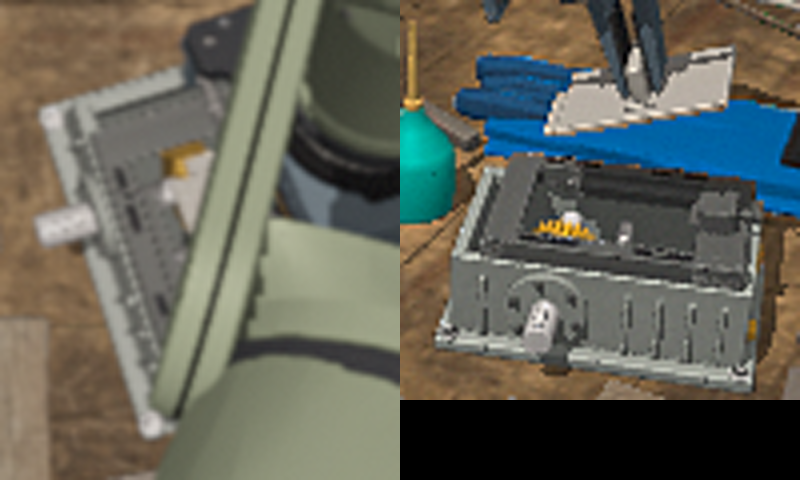

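Side view: the cover is held lip-down to the left, towards the ledge end, above the opening, with the plate at about (640,90). The tilt direction is right, so I'll lower it.

Call:
{"method": "send_rows", "body": {"motion": [{"tx":0,"ty":0.0096,"tz":0.0258,"rx":0,"ry":0,"rz":0,"gripper":1},{"tx":0,"ty":0.0096,"tz":0.0258,"rx":0,"ry":0,"rz":0,"gripper":1},{"tx":0,"ty":0.0096,"tz":0.0258,"rx":0,"ry":0,"rz":0,"gripper":1},{"tx":0,"ty":0.0096,"tz":0.0258,"rx":0,"ry":0,"rz":0,"gripper":1},{"tx":0,"ty":0.0031,"tz":0.0095,"rx":0,"ry":0,"rz":0,"gripper":1},{"tx":0,"ty":0.0031,"tz":0.0095,"rx":0,"ry":0,"rz":0,"gripper":1},{"tx":0,"ty":0,"tz":0,"rx":0,"ry":0,"rz":0,"gripper":1},{"tx":0,"ty":0,"tz":0,"rx":0,"ry":0,"rz":0,"gripper":1}]}}

```text
time_s: 9.57
ee_pos: [512.8, -234.9, 135.1]
ee_rot: [-162.0, 0.0, 107.8]
force: [0.0, 0.3, -2.6]
gripper_width: 11.8
gripper_force: 45.0
```

Call:
{"method": "send_rows", "body": {"motion": [{"tx":0,"ty":0.0031,"tz":0.0095,"rx":0,"ry":0,"rz":0,"gripper":1},{"tx":0,"ty":0.0031,"tz":0.0095,"rx":0,"ry":0,"rz":0,"gripper":1},{"tx":0,"ty":0,"tz":0,"rx":0,"ry":0,"rz":0,"gripper":1}]}}

```text
time_s: 9.95
ee_pos: [512.2, -234.7, 124.2]
ee_rot: [-161.9, -0.0, 107.8]
force: [1.2, -0.4, -2.2]
gripper_width: 11.8
gripper_force: 45.0
```

```bash
cat > st.py <<'E'
from workcell import env
import numpy as np
np.set_printoptions(precision=2,suppress=True)
s=env.state();a=np.radians(17.8);R=np.array([[np.cos(a),np.sin(a),0],[-np.sin(a),np.cos(a),0],[0,0,1]])
p=R@(s["ee_pos"]-np.array([521,-232,88]));t=np.radians(180-abs(s["ee_rot"][0]))*(-np.sign(s["ee_rot"][0]))
print(s["time_s"],"p",p,"F",R@s["force"],"M",R@s["torque"],"tilt",np.degrees(t),s["ee_rot"])
c,n=np.cos(t),np.sin(t);print("tip",p[0]+70*c-9.5*n,p[2]-70*n-9.5*c)
E
python3 st.py
```

```text
9.95 p [-9.16  0.12 36.2 ] F [ 1.07 -0.71 -2.22] M [-0.06 -0.42  0.01] tilt 18.054497652390438 [-161.95   -0.04  107.79]
tip 54.45069942364797 5.473201657962987
```

Call:
{"method": "send_rows", "body": {"motion": [{"tx":0,"ty":0.0031,"tz":0.0095,"rx":0,"ry":0,"rz":0,"gripper":1},{"tx":0,"ty":0.0031,"tz":0.0095,"rx":0,"ry":0,"rz":0,"gripper":1},{"tx":0,"ty":0,"tz":0,"rx":0,"ry":0,"rz":0,"gripper":1},{"tx":0,"ty":0,"tz":0,"rx":0,"ry":0,"rz":0,"gripper":1},{"tx":0,"ty":0,"tz":0,"rx":0,"ry":0,"rz":0,"gripper":1}]}}

```text
time_s: 10.58
ee_pos: [512.6, -234.8, 114.9]
ee_rot: [-162.0, 0.0, 107.8]
force: [-0.4, 0.1, -2.6]
gripper_width: 11.7
gripper_force: 45.0
```

```bash
python3 st.py
```

```text
10.575 p [-8.83 -0.15 26.9 ] F [-0.31  0.18 -2.65] M [-0.04 -0.45  0.01] tilt 17.992617219577767 [-162.01    0.01  107.8 ]
tip 54.80981787951871 -3.7564973933506867
```

Call:
{"method": "send_rows", "body": {"motion": [{"tx":0,"ty":0.0038,"tz":-0.00124,"rx":0,"ry":0,"rz":0,"gripper":1},{"tx":0,"ty":0.0038,"tz":-0.00124,"rx":0,"ry":0,"rz":0,"gripper":1},{"tx":0,"ty":0.0038,"tz":-0.00124,"rx":0,"ry":0,"rz":0,"gripper":1},{"tx":0,"ty":0.0038,"tz":-0.00124,"rx":0,"ry":0,"rz":0,"gripper":1},{"tx":0,"ty":0.0038,"tz":-0.00124,"rx":0,"ry":0,"rz":0,"gripper":1},{"tx":0,"ty":0,"tz":0,"rx":0,"ry":0,"rz":0,"gripper":1},{"tx":0,"ty":0,"tz":0,"rx":0,"ry":0,"rz":0,"gripper":1}]}}

```text
time_s: 11.45
ee_pos: [522.0, -231.8, 114.8]
ee_rot: [-162.0, 0.0, 107.8]
force: [0.1, 0.2, -1.9]
gripper_width: 12.0
gripper_force: 45.0
```

```bash
python3 st.py
```

```text
11.45 p [ 1.07 -0.1  26.76] F [ 0.16  0.17 -1.88] M [-0.04 -0.43  0.04] tilt 18.007728867472167 [-161.99    0.    107.79]
tip 64.70293051278153 -3.910452921346401
```

Call:
{"method": "send_rows", "body": {"motion": [{"tx":0,"ty":0.0019,"tz":-0.00062,"rx":0,"ry":0,"rz":0,"gripper":1},{"tx":0,"ty":0.0019,"tz":-0.00062,"rx":0,"ry":0,"rz":0,"gripper":1},{"tx":0,"ty":0.0019,"tz":-0.00062,"rx":0,"ry":0,"rz":0,"gripper":1},{"tx":0,"ty":0,"tz":0,"rx":0,"ry":0,"rz":0,"gripper":1}]}}

```text
time_s: 11.95
ee_pos: [525.1, -230.8, 114.8]
ee_rot: [-162.0, 0.0, 107.8]
force: [-0.4, -0.6, -2.5]
gripper_width: 12.1
gripper_force: 45.0
```

```bash
python3 st.py
```

```text
11.95 p [ 4.23 -0.11 26.76] F [-0.58 -0.49 -2.53] M [-0.06 -0.46 -0.03] tilt 17.998743681953044 [-162.     0.   107.8]
tip 67.8718925712943 -3.9036942036314617
```

Call:
{"method": "send_rows", "body": {"motion": [{"tx":0,"ty":0.0019,"tz":-0.00062,"rx":0,"ry":0,"rz":0,"gripper":1},{"tx":0,"ty":0,"tz":0,"rx":0,"ry":0,"rz":0,"gripper":1}]}}

```text
time_s: 12.2
ee_pos: [526.0, -230.5, 114.8]
ee_rot: [-162.0, 0.0, 107.8]
force: [0.2, 0.3, -2.7]
gripper_width: 11.9
gripper_force: 45.0
```

```bash
python3 st.py
```

```text
12.2 p [ 5.21 -0.14 26.76] F [ 0.31  0.22 -2.74] M [-0.07 -0.48  0.  ] tilt 17.997454555840875 [-162.      0.01  107.8 ]
tip 68.84899282145298 -3.9011137770399262
```

Call:
{"method": "send_rows", "body": {"motion": [{"tx":0,"ty":0.0015,"tz":-0.0005,"rx":0,"ry":0,"rz":0,"gripper":1},{"tx":0,"ty":0,"tz":0,"rx":0,"ry":0,"rz":0,"gripper":1}]}}

```text
time_s: 12.45
ee_pos: [526.7, -230.3, 114.8]
ee_rot: [-162.0, 0.0, 107.8]
force: [-0.4, 0.2, -2.0]
gripper_width: 11.8
gripper_force: 45.0
```

```bash
python3 st.py
```

```text
12.45 p [ 5.98 -0.12 26.79] F [-0.35  0.32 -2.01] M [-0.11 -0.39  0.03] tilt 17.997797766077213 [-162.     0.   107.8]
tip 69.62093776702376 -3.8770659944045853
```

Call:
{"method": "send_rows", "body": {"motion": [{"tx":0,"ty":0.0012,"tz":-0.0004,"rx":0,"ry":0,"rz":0,"gripper":1},{"tx":0,"ty":0,"tz":0,"rx":0,"ry":0,"rz":0,"gripper":1}]}}

```text
time_s: 12.7
ee_pos: [527.2, -230.2, 114.8]
ee_rot: [-162.0, 0.0, 107.8]
force: [0.7, -0.2, -1.9]
gripper_width: 11.6
gripper_force: 45.0
```

```bash
python3 st.py
```

```text
12.7 p [ 6.44 -0.14 26.81] F [ 0.58 -0.38 -1.87] M [ 0.   -0.29  0.  ] tilt 18.019198749164474 [-161.98    0.    107.8 ]
tip 70.07159910989948 -3.8745989175956908
```

Call:
{"method": "send_rows", "body": {"motion": [{"tx":0,"ty":0.0012,"tz":-0.0004,"rx":0,"ry":0,"rz":0,"gripper":1},{"tx":0,"ty":0,"tz":0,"rx":0,"ry":0,"rz":0,"gripper":1}]}}

```text
time_s: 12.95
ee_pos: [527.3, -230.1, 114.9]
ee_rot: [-161.9, -0.0, 107.8]
force: [-2.9, -1.1, -1.1]
gripper_width: 11.3
gripper_force: 45.0
```

```bash
python3 st.py
```

```text
12.95 p [ 6.59 -0.11 26.86] F [-3.07 -0.12 -1.12] M [-0.08  0.03  0.04] tilt 18.082258671396687 [-161.92   -0.01  107.79]
tip 70.18903826367146 -3.9024519968087965
```

Contact with the stop: -3 N at tip x≈70.1. Now I'll swing the cover down about the lip, in two halves.

Call:
{"method": "send_rows", "body": {"motion": [{"tx":0,"ty":-0.0005,"tz":0.0022,"rx":-0.0333,"ry":0,"rz":0,"gripper":1},{"tx":0,"ty":-0.0005,"tz":0.0022,"rx":-0.0333,"ry":0,"rz":0,"gripper":1},{"tx":0,"ty":-0.0005,"tz":0.0022,"rx":-0.0333,"ry":0,"rz":0,"gripper":1},{"tx":0,"ty":-0.0005,"tz":0.0022,"rx":-0.0333,"ry":0,"rz":0,"gripper":1},{"tx":0,"ty":0,"tz":0,"rx":0,"ry":0,"rz":0,"gripper":1}]}}

```text
time_s: 13.58
ee_pos: [525.3, -230.6, 110.9]
ee_rot: [-166.0, -0.0, 107.8]
force: [-2.6, -0.9, -3.7]
gripper_width: 12.0
gripper_force: 45.0
```

```bash
python3 st.py
```

```text
13.575 p [ 4.58  0.04 22.93] F [-2.72 -0.04 -3.68] M [ 0.01  0.26 -0.02] tilt 13.99509514277034 [-166.     -0.02  107.77]
tip 70.2067085043009 -3.213888897013307
```

Call:
{"method": "send_rows", "body": {"motion": [{"tx":0,"ty":-0.0004,"tz":0.0021,"rx":-0.0333,"ry":0,"rz":0,"gripper":1},{"tx":0,"ty":-0.0004,"tz":0.0021,"rx":-0.0333,"ry":0,"rz":0,"gripper":1},{"tx":0,"ty":-0.0004,"tz":0.0021,"rx":-0.0333,"ry":0,"rz":0,"gripper":1},{"tx":0,"ty":-0.0004,"tz":0.0021,"rx":-0.0333,"ry":0,"rz":0,"gripper":1},{"tx":0,"ty":0,"tz":0,"rx":0,"ry":0,"rz":0,"gripper":1},{"tx":0,"ty":0,"tz":0,"rx":0,"ry":0,"rz":0,"gripper":1}]}}

```text
time_s: 14.32
ee_pos: [523.8, -231.1, 107.0]
ee_rot: [-169.9, -0.0, 107.8]
force: [-5.1, -0.9, -2.6]
gripper_width: 11.8
gripper_force: 45.0
```

```bash
python3 st.py
python3 - <<'E'
from workcell import env
import cv2
f=env.grab_frame("side")["frame"][:,:,::-1]
cv2.imwrite("pics/s3.png",cv2.resize(f[115:215,262:382],None,fx=6,fy=6,interpolation=cv2.INTER_CUBIC))
E
```

```text
14.325 p [ 2.97 -0.02 19.04] F [-5.13  0.69 -2.57] M [ 0.06  0.78 -0.01] tilt 10.053873387612413 [-169.95   -0.01  107.8 ]
tip 70.23400285764771 -2.5351411973908764
```

View pics/s3.png

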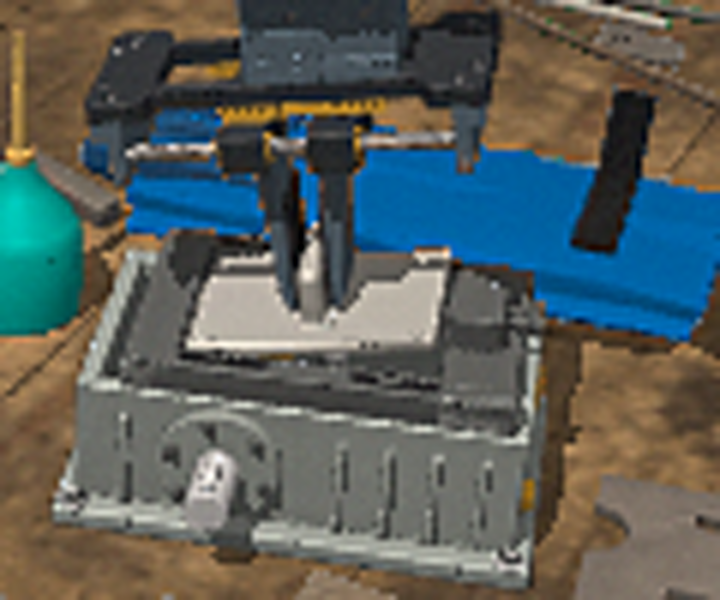

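The picture shows the lip under the ledge at (190,345) and the near edge at (440,345) coming down just inside the catch block. It is centred across the frame. I'll go a little further, easing the push.

Call:
{"method": "send_rows", "body": {"motion": [{"tx":0,"ty":-0.0006,"tz":0.0018,"rx":-0.0283,"ry":0,"rz":0,"gripper":1},{"tx":0,"ty":-0.0006,"tz":0.0018,"rx":-0.0283,"ry":0,"rz":0,"gripper":1},{"tx":0,"ty":-0.0006,"tz":0.0018,"rx":-0.0283,"ry":0,"rz":0,"gripper":1},{"tx":0,"ty":0,"tz":0,"rx":0,"ry":0,"rz":0,"gripper":1},{"tx":0,"ty":0,"tz":0,"rx":0,"ry":0,"rz":0,"gripper":1}]}}

```text
time_s: 15.0
ee_pos: [523.0, -231.5, 104.5]
ee_rot: [-172.5, 0.0, 107.8]
force: [-3.8, -0.2, -3.4]
gripper_width: 11.8
gripper_force: 45.0
```

```bash
python3 st.py
```

```text
15.0 p [ 2.04 -0.11 16.52] F [-3.68  0.99 -3.36] M [0.13 0.67 0.07] tilt 7.4612936674903665 [-172.54    0.01  107.8 ]
tip 70.21225425519997 -1.9878926479858325
```

Call:
{"method": "send_rows", "body": {"motion": [{"tx":0,"ty":-0.0005,"tz":0.0013,"rx":-0.0243,"ry":0,"rz":0,"gripper":1},{"tx":0,"ty":-0.0005,"tz":0.0013,"rx":-0.0243,"ry":0,"rz":0,"gripper":1},{"tx":0,"ty":0,"tz":0,"rx":0,"ry":0,"rz":0,"gripper":1},{"tx":0,"ty":0,"tz":0,"rx":0,"ry":0,"rz":0,"gripper":1}]}}

```text
time_s: 15.5
ee_pos: [522.6, -231.8, 103.6]
ee_rot: [-174.1, 0.0, 107.8]
force: [-3.1, 0.0, 1.7]
gripper_width: 11.8
gripper_force: 45.0
```

```bash
python3 st.py
```

```text
15.5 p [ 1.59 -0.33 15.6 ] F [-2.94  0.96  1.73] M [0.19 0.72 0.01] tilt 5.949720188109183 [-174.05    0.04  107.79]
tip 70.2325141013402 -1.101168439147859
```

The nose is touching: Fz is up about 4.5 N. I'll release with a partial opening and back off.

Call:
{"method": "send_rows", "body": {"motion": [{"tx":0,"ty":0,"tz":0,"rx":0,"ry":0,"rz":0,"gripper":0.2},{"tx":0,"ty":0,"tz":0,"rx":0,"ry":0,"rz":0,"gripper":0.2},{"tx":0,"ty":0,"tz":0,"rx":0,"ry":0,"rz":0,"gripper":0.2},{"tx":0,"ty":0,"tz":0,"rx":0,"ry":0,"rz":0,"gripper":0.2},{"tx":0,"ty":0,"tz":-0.01,"rx":0,"ry":0,"rz":0,"gripper":0.2},{"tx":0,"ty":0,"tz":-0.02,"rx":0,"ry":0,"rz":0,"gripper":0.2},{"tx":0,"ty":0,"tz":-0.04,"rx":0,"ry":0,"rz":0,"gripper":0.2},{"tx":0,"ty":0,"tz":-0.04,"rx":0,"ry":0,"rz":0,"gripper":1},{"tx":0,"ty":0,"tz":0,"rx":-0.2,"ry":0,"rz":0,"gripper":1},{"tx":0,"ty":0,"tz":0,"rx":0,"ry":0,"rz":0,"gripper":1},{"tx":0,"ty":0,"tz":0,"rx":0,"ry":0,"rz":0,"gripper":1}]}}

```text
time_s: 16.88
ee_pos: [527.9, -230.0, 158.2]
ee_rot: [-180.0, 0.0, 107.8]
force: [-0.1, -0.3, -0.7]
gripper_width: 0.8
gripper_force: 0.0
```

```bash
python3 st.py
python3 - <<'E'
from workcell import env
import cv2
f=env.grab_frame("side")["frame"][:,:,::-1]
cv2.imwrite("pics/s4.png",cv2.resize(f[115:215,262:382],None,fx=6,fy=6,interpolation=cv2.INTER_CUBIC))
E
```

```text
16.875 p [ 7.21 -0.26 70.2 ] F [-0.2  -0.25 -0.69] M [-0.01 -0.1  -0.05] tilt 0.04163052310860849 [-179.96    0.02  107.78]
tip 77.20486135827409 60.64529592315506
```

View pics/s4.png

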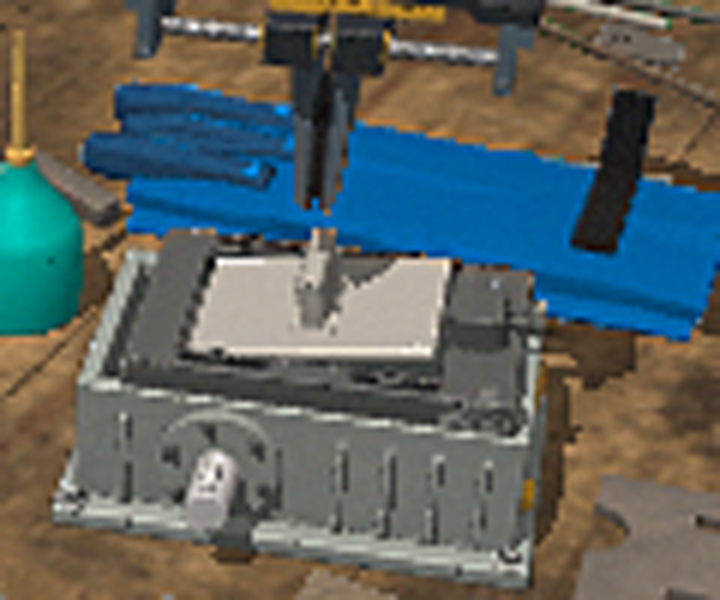

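The cover rests with its lip under the ledge at (190,350) and its near edge at (440,350) on the catch nose. It is a little raised and inside the block. Next I'll move over cover_near with the fingers shut.

Call:
{"method": "send_rows", "body": {"motion": [{"tx":0,"ty":-0.03,"tz":0,"rx":0,"ry":0,"rz":0,"gripper":1},{"tx":0,"ty":-0.03,"tz":0,"rx":0,"ry":0,"rz":0,"gripper":1},{"tx":0,"ty":-0.031,"tz":0,"rx":0,"ry":0,"rz":0,"gripper":1},{"tx":0,"ty":0,"tz":0.03,"rx":0,"ry":0,"rz":0,"gripper":1},{"tx":0,"ty":0,"tz":0.03,"rx":0,"ry":0,"rz":0,"gripper":1},{"tx":0,"ty":0,"tz":0.03,"rx":0,"ry":0,"rz":0,"gripper":1},{"tx":0,"ty":0,"tz":0,"rx":0,"ry":0,"rz":0,"gripper":1},{"tx":0,"ty":0,"tz":0,"rx":0,"ry":0,"rz":0,"gripper":1}]}}

```text
time_s: 17.92
ee_pos: [484.9, -243.9, 112.8]
ee_rot: [180.0, 0.0, 107.8]
force: [-0.5, 0.2, 0.8]
gripper_width: 0.4
gripper_force: 0.0
```

```bash
python3 st.py
```

```text
17.925 p [-38.04  -0.26  24.84] F [-0.42  0.39  0.81] M [-0.03 -0.14 -0.  ] tilt -0.005272880151522941 [179.99   0.01 107.81]
tip 31.956307588884634 15.345283034083065
```

Call:
{"method": "send_rows", "body": {"motion": [{"tx":0,"ty":0,"tz":0.004,"rx":0,"ry":0,"rz":0,"gripper":1},{"tx":0,"ty":0,"tz":0.004,"rx":0,"ry":0,"rz":0,"gripper":1},{"tx":0,"ty":0,"tz":0.004,"rx":0,"ry":0,"rz":0,"gripper":1},{"tx":0,"ty":0,"tz":0.004,"rx":0,"ry":0,"rz":0,"gripper":1},{"tx":0,"ty":0,"tz":0.002,"rx":0,"ry":0,"rz":0,"gripper":1},{"tx":0,"ty":0,"tz":0,"rx":0,"ry":0,"rz":0,"gripper":1}]}}

```text
time_s: 18.68
ee_pos: [484.3, -244.1, 105.0]
ee_rot: [180.0, 0.1, 107.8]
force: [-2.1, -0.7, 6.8]
gripper_width: 0.6
gripper_force: 3.5
```

```bash
python3 st.py
```

```text
18.675 p [-38.61  -0.34  17.03] F [-2.24  0.01  6.82] M [0.14 0.37 0.01] tilt -9.521546934365688e-05 [180.     0.05 107.81]
tip 31.390972059259095 7.528281135281315
```

Call:
{"method": "send_rows", "body": {"motion": [{"tx":0,"ty":0,"tz":0.002,"rx":0,"ry":0,"rz":0,"gripper":1},{"tx":0,"ty":0,"tz":0.002,"rx":0,"ry":0,"rz":0,"gripper":1},{"tx":0,"ty":0,"tz":0.002,"rx":0,"ry":0,"rz":0,"gripper":1},{"tx":0,"ty":0,"tz":0,"rx":0,"ry":0,"rz":0,"gripper":1}]}}

```text
time_s: 19.18
ee_pos: [483.7, -244.2, 101.7]
ee_rot: [-179.9, 0.0, 107.8]
force: [-2.7, -1.2, 5.2]
gripper_width: 0.6
gripper_force: 2.4
```

```bash
python3 st.py
```

```text
19.175 p [-39.24  -0.25  13.71] F [-2.92 -0.3   5.15] M [ 0.03  0.55 -0.03] tilt 0.07407153060117366 [-179.93    0.04  107.82]
tip 30.751132796962036 4.119988958349889
```

Call:
{"method": "send_rows", "body": {"motion": [{"tx":0,"ty":0,"tz":0.002,"rx":0,"ry":0,"rz":0,"gripper":1},{"tx":0,"ty":0,"tz":0.002,"rx":0,"ry":0,"rz":0,"gripper":1},{"tx":0,"ty":0,"tz":0.002,"rx":0,"ry":0,"rz":0,"gripper":1},{"tx":0,"ty":0,"tz":0,"rx":0,"ry":0,"rz":0,"gripper":1}]}}

```text
time_s: 19.68
ee_pos: [483.5, -244.4, 98.6]
ee_rot: [-179.9, 0.0, 107.8]
force: [-2.6, -0.5, 5.2]
gripper_width: 0.6
gripper_force: 2.7
```

```bash
python3 st.py
```

```text
19.675 p [-39.46  -0.32  10.58] F [-2.66  0.35  5.2 ] M [ 0.04  0.59 -0.  ] tilt 0.10063866350040485 [-179.9     0.04  107.82]
tip 30.527649846280013 0.9614522636856719
```

Call:
{"method": "send_rows", "body": {"motion": [{"tx":0,"ty":0,"tz":0.002,"rx":0,"ry":0,"rz":0,"gripper":1},{"tx":0,"ty":0,"tz":0.002,"rx":0,"ry":0,"rz":0,"gripper":1},{"tx":0,"ty":0,"tz":0.002,"rx":0,"ry":0,"rz":0,"gripper":1},{"tx":0,"ty":0,"tz":0,"rx":0,"ry":0,"rz":0,"gripper":1}]}}

```text
time_s: 20.18
ee_pos: [484.4, -243.7, 94.6]
ee_rot: [-180.0, -0.0, 107.8]
force: [-0.1, -0.1, -0.7]
gripper_width: 0.1
gripper_force: 0.0
```

```bash
python3 st.py
```

```text
20.175 p [-38.39   0.01   6.57] F [-0.08 -0.06 -0.66] M [-0.07 -0.12  0.03] tilt 0.014556741382506287 [-179.99   -0.02  107.8 ]
tip 31.603367581328186 -2.942822387048219
```

The force fell away as it went down, which fits a snap. I'll press once more to confirm, then retract and look.

Call:
{"method": "send_rows", "body": {"motion": [{"tx":0,"ty":0,"tz":0.002,"rx":0,"ry":0,"rz":0,"gripper":1},{"tx":0,"ty":0,"tz":0.002,"rx":0,"ry":0,"rz":0,"gripper":1},{"tx":0,"ty":0,"tz":0,"rx":0,"ry":0,"rz":0,"gripper":1}]}}

```text
time_s: 20.55
ee_pos: [484.6, -243.9, 94.1]
ee_rot: [180.0, 0.0, 107.8]
force: [-2.8, 1.4, 8.6]
gripper_width: 0.4
gripper_force: 4.2
```

```bash
python3 st.py
```

```text
20.55 p [-38.3   -0.16   6.12] F [-2.21  2.13  8.62] M [0.3  0.26 0.03] tilt -0.02814916068624029 [179.97   0.03 107.8 ]
tip 31.70914622197716 -3.3414900194915313
```

Call:
{"method": "send_rows", "body": {"motion": [{"tx":0,"ty":0,"tz":-0.01,"rx":0,"ry":0,"rz":0,"gripper":1},{"tx":0,"ty":0,"tz":-0.04,"rx":0,"ry":0,"rz":0,"gripper":1},{"tx":0,"ty":0,"tz":-0.08,"rx":0,"ry":0,"rz":0,"gripper":1},{"tx":0,"ty":0,"tz":-0.08,"rx":0,"ry":0,"rz":0,"gripper":1},{"tx":0,"ty":-0.08,"tz":0,"rx":0,"ry":0,"rz":0,"gripper":1},{"tx":0,"ty":-0.08,"tz":0,"rx":0,"ry":0,"rz":0,"gripper":1},{"tx":0,"ty":0,"tz":0,"rx":0,"ry":0,"rz":0,"gripper":1}]}}

```text
time_s: 21.42
ee_pos: [406.3, -268.5, 198.1]
ee_rot: [-180.0, -0.0, 107.7]
force: [1.3, -0.2, -0.3]
gripper_width: 0.5
gripper_force: 0.0
```

Run:
```python
from workcell import env
import cv2
f=env.grab_frame("side")["frame"][:,:,::-1]
cv2.imwrite("pics/s5.png",cv2.resize(f[145:220,262:382],None,fx=6.6,fy=6.6,interpolation=cv2.INTER_CUBIC))
```

```text
(no output)
```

View pics/s5.png

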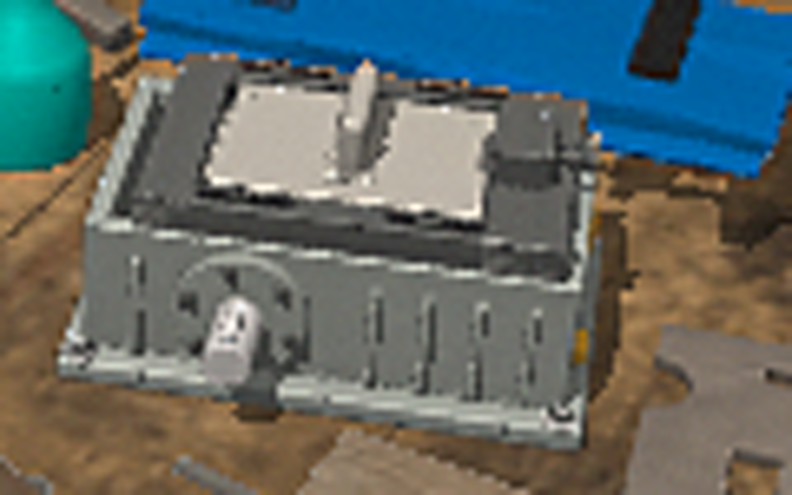

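The cover lies flat in its frame from (210,190) to (485,215), with its near edge by the catch nose at (490,155). The press met firm resistance at 6.1 mm over the seat, where the closed cover's top face should be. I'll hand it in.

```bash
python3 -c "
from workcell import env
print(env.job_done())"
```

```text
the job is handed in; nothing more can be done
None
```

I hooked the cover under the ledge, felt its lip against the stop, swung it down and pressed it until the catch appeared to snap. It then lay flat in its frame and I handed the job in at about 21.5 s; no verdict came back.

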